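Clamp the plate holder in its jig with the rocker

TASK

Press the tail of the steel rocker all the way down so that its nose tips fully up, then push the black plate holder along the bed under the raised nose until it is fully home against the end stop. Then press the nose down until its sprung foot is firmly clamped on the holder, and let go; it holds glass, so push and press gently (never more than about 25 N), and leave the tray, bottle and beaker alone.

Things in the scene. Friction and masses are not known exactly. Their poses are not given: they have to be found in the camera images.
- jig: Fixed wooden jig, base 290 x 132 x 20 mm. Origin on the table, x along the slide towards the end stop (+x), z up. The bed, the base's top at z = 20 mm, is free from x = -165 mm to the end stop. Two aluminium rails guide the holder: 10 mm high over the bed, 10 mm wide, inner faces at y = -52 and +52 mm, from x = -130 to +40 mm.
- head: Track of the adjustable end stop, fixed to the jig; origin and axes are the jig's. It carries the stop: an aluminium bar across the bed, to 14 mm over it, clamped with its face anywhere from x = 24 to 36 mm in the jig; where is not measured, so find it by feel. Two soft plungers stand 2 mm out of its face (1 N pushes them flush); the holder is home when it has pushed them in.
- hinge (a point): Centre of the rocker's hinge, on the jig at x = 58, y = 0, z = 52 mm; hinge axis along the jig's y. It sits between two steel cheeks that stand to z = 64 mm, x = 48 to 68 mm, outer faces at y = -23 and +23 mm. Fixed to the jig; axes as the jig's.
- holder: Loose black frame round an amber glass plate: 80 mm along the slide, 100 mm across, 12 mm thick, 0.18 to 0.35 kg. Origin at the centre of its underside, axes about as the jig's. Starts on the bed between the rails (2 mm play each side), its far edge at x = -12 to -32 mm in the jig. Home: far edge on the end stop, so its origin 40 mm short of the stop's face and its near edge 80 mm short of it.
- rocker (a joint): Angle (rad) of the steel rocker, a bar 22 mm wide. 0: level, foot just on a holder lying under it. Positive: tail down, nose up, to a hard stop at 0.35 (foot 13 mm clear of the holder's top). Starts nose low, -0.2 (lower end of travel) to -0.1, foot in the holder's way. The stiff hinge stays where it is left; it moves under about 3.5 to 4.5 N on the tail pad, 4.5 to 7 N on the nose pad.
- tail (a point): Centre of the top of the tail pad, a flat disc of 32 mm diameter, 60 mm from the hinge towards the jig's +x and 6 mm above it when level (58 mm above the table). It moves with the rocker.
- nose (a point): Centre of the top of the nose pad, a flat plate of 28 x 30 mm, 34 mm from the hinge towards the jig's -x and 6 mm above it when level (58 mm above the table). It moves with the rocker. The nose ends 48 mm from the hinge.
- foot: Round rubber foot, 18 mm across, on a spring plunger under the nose, 38 mm from the hinge; origin at the centre of its underside. It yields up to 4 mm: 1 N preload, then 2 N per mm, then solid. With the nose pressed down on the holder its spring is squeezed, and the stiff hinge keeps it so when let go (up to about 5 N): the holder is then clamped. 12 to 15 N on the nose pad squeezes it enough.
- tray: Bystander: open aluminium tray 190 x 250 x 45 mm to the robot's left; origin at the centre of its underside.
- bottle: Bystander: amber bottle, 68 mm diameter, 170 mm tall, to the robot's right; origin at the centre of its underside.
- beaker: Bystander: white beaker, 80 mm diameter, 100 mm tall, to the robot's right; origin at the centre of its underside.
There are look-alikes about, which are no part of the job. There is more than one size of the holder; the job needs the middle-sized.

How it is judged (in metres and radians):
On the way, in this order (a step that is already met when the one before it is completed fails the run):
1. the tail is pressed fully down, so the nose is fully up (rocker within 0.03 rad of its upper stop) (value of joint rocker above 0.32 rad), for 0.2 s.
2. the holder is pushed home on the end stop (its plungers pressed with more than 0.4 N), with the nose still up (contact force between holder and head above 0.4 N and value of joint rocker above 0.1 rad), for 0.2 s.
At the end, for the whole second after the job is handed in: The holder lies flat on the bed, square to the slide (within 0.04 rad) and at rest, home against the end stop (its plungers still pressed with more than 0.3 N), and the rocker's foot stays clamped on it with more than 2 N (contact force between holder and head above 0.3 N and angle between the x axis of holder and the x axis of jig, either way round below 0.04 rad and z of holder in the frame of jig below 0.022 m and angle between holder's own z axis and vertical below 0.03 rad and linear speed of holder below 0.01 m/s and contact force between foot and holder above 2 N); the robot touches nothing.
It fails at once if the fingers press on the jig, its rocker or the holder with more than 28 N (contact force between the fingers and holder above 28 N or contact force between the fingers and jig above 28 N).
It fails at once if a bystander is moved by more than 15 mm (distance of any of tray, bottle, beaker from where it was at the start of the episode above 0.015 m).
It also fails if it takes over 48 s, if anything falls off the work surface, if the arm or the gripper's body presses on something with over 40 N, if the wrist force passes 120 N, or if a joint passes its speed limit or range.

ROBOT

A 7-joint arm with a two-finger parallel gripper is mounted at the origin on the work surface. World frame = base frame: x ahead of the robot, y to its left, z up, the work surface at z = 0. Lengths are in mm, angles in degrees, forces in N, time in s.
With the tool pointing down it reaches from about 350 to 900 mm from the base axis. Payload 19.9 kg.
Tool frame: the origin (TCP) lies where the fingers leave the gripper's body, on its centre line; the fingertips stand 73 mm ahead of it and the grasp point (between the pads) lies 54 mm ahead of it (manip.hold_point_z is the distance from the TCP to the grasp point, in mm); z points along the fingers, y is the direction in which the jaws open and shut (so a half turn about z gives the same grasp; the last joint's range is limited). The gripper opens to 85 mm and grips with 20 to 120 N. Pads are 22 mm wide; open, the fingers measure 114 mm over their backs; the gripper's body (76 mm by 85 mm) begins 54 mm behind the grasp point. The pads swing forward as they close: fully open they stand 13 mm farther back than shut.
Start: joints at [-75.659, 23.915, -0.59, 92.452, 0.269, 63.638, -3.037], TCP at [179.786, 598.57, 303.86] pointing down, gripper open.
Joint ranges: [-161.28, 161.28], [-22.2, 115.67], [-73.04, 71.86], [3.21, 147.25], [-68.34, 248.33], [10.77, 114.83], [-161.83, 161.83]. Speed limits (degrees/s): [108.29, 108.29, 136.94, 136.94, 172.46, 172.46, 172.46].

INTERFACE

Orientations are given as a 3x3 rotation matrix whose columns are the frame's x, y, z axes.
In Python, from workcell import sensors, vision, manip gives the robot as it stands.
- The arm moves only by the shell command python3 -m pendant 'ROWS'. ROWS is JSON, a list that holds one entry, the list of rows, each a list of 5 numbers: the finger opening in cm, from 0 to 8.54, then the shift along the tool's x, y, z in cm, then the turn about the tool's z in degrees. A call has 1 to 10 rows; each row shifts and turns the commanded pose from where the row before left it, along the tool's axes as they then stand; what a row does not reach is not made up. A row lasts 1/10 s, in which the tool goes at most 50 mm and 8.59 degrees, less where a joint would pass 70% of its speed; a pose out of reach is approached as far as the arm can. A call with a gripper value outside its range is refused whole. The fingers move at their own pace and stop on an object; the grip force is fixed at half the most. Time passes only in rows, so rows that do not move let the fingers close. It gives the time, the measured TCP pose, the force and the opening at its end, in the units of the state.
- sensors.observe(): the state, without advancing time (a new reading comes with each control period).
- vision.capture(name): name is "scene" or "top"; returns a dict with "img" (420x560x3 uint8, red, green, blue), "camera_matrix" (3x3 intrinsics, pixels), "dist" ([k1, k2, p1, p2, k3] as OpenCV has them; the pictures are not rectified), "eye" and "attitude" of the camera in the world. Camera axes: x right, y up, looking along -z (the intrinsics and any distortion apply to the point x, -y, -z); pixel columns grow to the right and rows downward; lengths in mm; the calibration is good to about 2 mm. A picture is of the moment at which its call begins. There is no depth.
- manip.job_done(): hands the job in, once; it reports no verdict.
The state is a dict: "time": time; "joints": joint angles; "joint_velocities": joint speeds; "joint_torque": joint torques, N m; "eef_pos": TCP position; "tool_rot": TCP orientation; "contact_force": force on the tool from outside, world axes, zero at the start; "wrist_torque": the same for the moment, N m; "width": finger opening in mm.
Only numpy, scipy, OpenCV 4.12 (cv2) and the standard library are available. Lean on these libraries where they do the work, as an engineer would, in place of code of your own. Each camera call takes 0.05 s, during which the arm holds its last target.

## Working session

There is one attempt and no reset: what is moved stays moved. The work goes in short steps, Python scripts to look and compute and a shell command to move; the robot and the scene stay as the last step left them, time stands still between calls to the robot, and variables do not carry over. Pictures are saved under pics/ and viewed, and the job is handed in when it is done.

```bash
ls; mkdir -p pics; cat > h.py <<'E'
import numpy as np, cv2
from workcell import sensors, vision, manip
def cap(n,f):
    c=vision.capture(n); cv2.imwrite(f'pics/{f}.png',c['img'][:,:,::-1]); np.save(f'pics/{f}.npy',c,allow_pickle=True); return c
E
python3 - <<'E'
from h import *
for n in('scene','top'):
    c=cap(n,n+'0'); print(c['camera_matrix'],c['dist'],c['eye'],c['attitude'])
print(sensors.observe())
E
```

```text
pics
[[501.00561861   0.         278.45188776]
 [  0.         501.00561861 205.29205948]
 [  0.           0.           1.        ]] [-0.02267777  0.          0.          0.          0.        ] [1554.58732527  216.02148766  839.39885924] [[-0.21758772 -0.57314501  0.79003821]
 [ 0.97603812 -0.12588436  0.17749004]
 [-0.00227408  0.80972707  0.58680227]]
[[423.54072807   0.         276.5694014 ]
 [  0.         423.54072807 211.76640636]
 [  0.           0.           1.        ]] [-0.12807147  0.          0.          0.          0.        ] [ 335.88531256   19.96513553 1286.67048659] [[ 0.00473331  0.99168697 -0.12858672]
 [-0.99985395  0.00680502  0.01567684]
 [ 0.01642155  0.12849374  0.99157435]]
{'time': 0.1, 'joints': array([-75.66052308,  23.94428574,  -0.59126821,  92.4807452 ,
         0.26968218,  63.63907707,  -3.03751718]), 'joint_velocities': array([-0.06822251, -0.11494941,  0.06414405, -0.04368177,  0.07139634,
        0.07207955,  0.11792823]), 'joint_torque': array([ 1.40245458e-03, -8.65820861e+01,  6.79697692e-01, -4.35640311e+01,
        1.90829951e-02,  4.81502924e-03,  1.44061069e-04]), 'eef_pos': array([179.71001549, 598.36861088, 303.33610286]), 'tool_rot': array([[-9.57739223e-01,  2.87637839e-01, -2.32676862e-04],
       [ 2.87637921e-01,  9.57738629e-01, -1.07011649e-03],
       [-8.49623778e-05, -1.09181923e-03, -9.99999400e-01]]), 'contact_force': array([-0.72196375, -0.05532951, -0.39801372]), 'wrist_torque': array([ 0.00371007,  0.03520397, -0.02379375]), 'width': 85.11828572627296}
```

View pics/scene0.png

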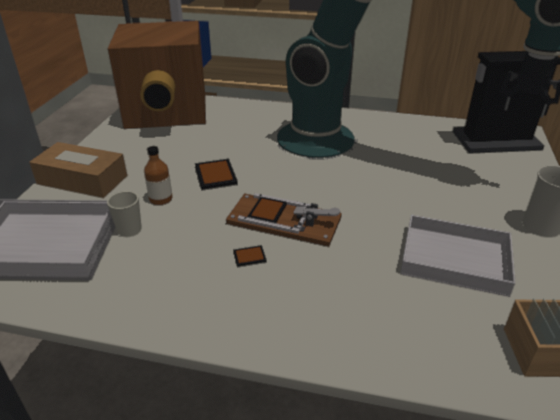

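View pics/top0.png

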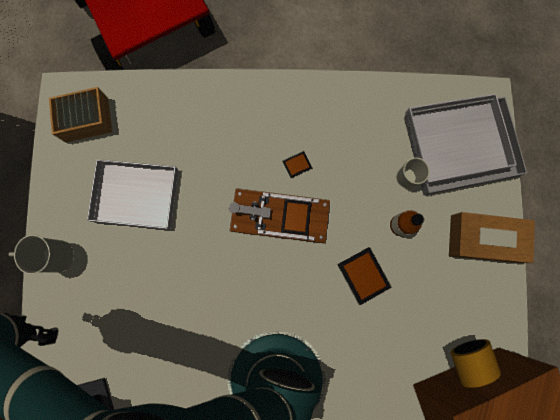

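Candidates for the holder in the top view are (297,216) on the jig bed, (297,163) which is small, and (364,275) which is large. The one at (297,216) is middle-sized and lies between the rails, so it fits. I'll confirm it in an enlarged crop.

```bash
python3 - <<'E'
from h import *
t=cv2.imread('pics/top0.png')[170:260,215:345]
s=cv2.imread('pics/scene0.png')[185:250,215:350]
cv2.imwrite('pics/ct.png',cv2.resize(t,None,fx=6,fy=6,interpolation=cv2.INTER_CUBIC))
cv2.imwrite('pics/cs.png',cv2.resize(s,None,fx=5.8,fy=5.8,interpolation=cv2.INTER_CUBIC))
E
```

```text
(no output)
```

View pics/ct.png

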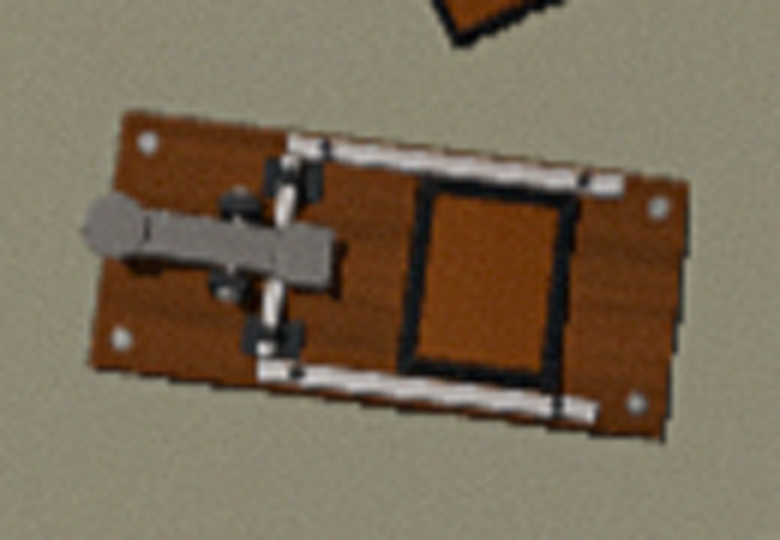

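View pics/cs.png

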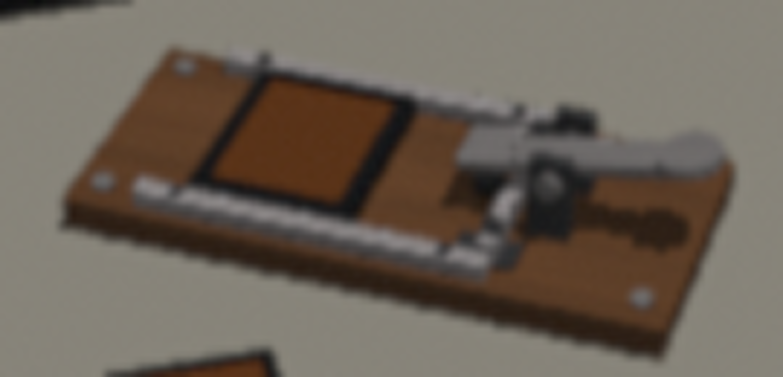

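The crops confirm the middle-sized holder between the rails at top (297,216), with its nose to the left (+x jig ≈ world +y). Next I fit the jig pose from its corners in both views.

```bash
cat >> h.py <<'E'
from scipy.optimize import least_squares
def proj(c,P):
    P=np.atleast_2d(P).astype(float); q=(P-c['eye'])@c['attitude']; q=q*[1,-1,-1]
    return cv2.projectPoints(q.reshape(-1,1,3),np.zeros(3),np.zeros(3),c['camera_matrix'],np.array(c['dist']))[0].reshape(-1,2)
def ray(c,uv):
    n=cv2.undistortPoints(np.array([[uv]],float),c['camera_matrix'],np.array(c['dist']))[0,0]
    d=c['attitude']@np.array([n[0],-n[1],-1]); return np.array(c['eye']),d/np.linalg.norm(d)
def onz(c,uv,z):
    e,d=ray(c,uv); return e+d*(z-e[2])/d[2]
def tri(rs):
    A=sum(np.eye(3)-np.outer(d,d) for e,d in rs); b=sum((np.eye(3)-np.outer(d,d))@e for e,d in rs)
    p=np.linalg.solve(A,b); return p,[np.linalg.norm(np.cross(p-e,d)) for e,d in rs]
def ld(f): return np.load(f'pics/{f}.npy',allow_pickle=True).item()
E
python3 - <<'E'
from h import *
T=ld('top0');S=ld('scene0')
t=lambda u,v:np.array([u/6+215-.4,v/6+170-.4]); s=lambda u,v:np.array([u/5.8+215-.4,v/5.8+185-.4])
# order: (-165,+66?) unknown sign of y ; jig x~+y world, z up => jig y ~ -x world
tp=[t(690,180),t(663,440),t(127,110),t(92,368)]   # (-165,-66),( -165,66),(125,-66),(125,66): image up=+x world=-y jig
sp=[s(68,200),s(172,47),s(660,336),s(735,165)]
J=np.array([[-165,-66,20],[-165,66,20],[125,-66,20],[125,66,20]],float)
for a,b,j in zip(tp,sp,J):
    print(j,tri([ray(T,a),ray(S,b)]), onz(T,a,20),onz(S,b,20))
def W(p,J):
    c,sn=np.cos(p[2]),np.sin(p[2]); return np.c_[p[0]+c*J[:,0]-sn*J[:,1],p[1]+sn*J[:,0]+c*J[:,1],J[:,2]]
f=lambda p:np.r_[(proj(T,W(p,J))-tp).ravel(),(proj(S,W(p,J))-sp).ravel()]
r=least_squares(f,[500,20,np.pi/2],x_scale=[10,10,.1]);print(r.x,np.degrees(r.x[2]),np.round(r.fun,1))
np.save('jig.npy',r.x)
# tail/nose/holder triangulate
for n,a,b in [('tail',t(115,226),s(695,150)),('hfarN',t(420,180),s(345,212)),('hfarP',t(402,372),s(410,100)),('hnearN',t(578,195),s(203,180)),('hnearP',t(556,385),s(262,76)),('nosetip-',t(333,228),s(458,152)),('nosetip+',t(328,290),s(470,124))]:
    p,e=tri([ray(T,a),ray(S,b)]); c,sn=np.cos(r.x[2]),np.sin(r.x[2]); d=p[:2]-r.x[:2]
    print(n,p.round(1),np.round(e,1),'jig',np.round([c*d[0]+sn*d[1],-sn*d[0]+c*d[1],p[2]],1))
# tray, bottle
print('tray',onz(T,(178,165),45),onz(T,(90,225),45)); print('small',onz(T,(297,163),12))
E
```

```text
[-165.  -66.   20.] (array([ 538.53170508, -159.16754139,   16.31753577]), [np.float64(2.517503597640042), np.float64(2.517503597640027)]) [ 538.54937065 -161.12400588   20.        ] [ 543.07334515 -154.8838882    20.        ]
[-165.   66.   20.] (array([ 406.7369677 , -145.08532139,   16.13863798]), [np.float64(1.5725415872066348), np.float64(1.572541587206719)]) [ 406.85387101 -146.13148263   20.        ] [ 412.10350653 -141.78015813   20.        ]
[125. -66.  20.] (array([573.43715611, 125.24331961,  13.65470222]), [np.float64(0.456207525872553), np.float64(0.4562075258725815)]) [572.31096585 124.26759728  20.        ] [580.88426182 126.38579964  20.        ]
[125.  66.  20.] (array([441.5873701 , 141.57999843,  13.65501153]), [np.float64(1.468020993261907), np.float64(1.4680209932619035)]) [441.234854   139.51846445  20.        ] [449.79310339 143.58138559  20.        ]
[494.11281274  10.89269938   1.4466397 ] 82.8863493275823 [-0.  -0.2 -0.5 -0.4 -0.8 -0.9 -1.2 -1.  -1.7 -1.2 -0.6 -0.9  0.5 -1.4
  0.1 -1.2]
tail [506.2 127.1  66.9] [1.9 1.9] jig [116.8   2.4  66.9]
hfarN [536.1 -24.3  29.4] [0.4 0.4] jig [-29.7 -46.   29.4]
hfarP [439.7 -15.1  26.3] [0.2 0.2] jig [-32.5  50.8  26.3]
hnearN [527.9 -98.6  30.2] [4.6 4.6] jig [-104.5  -47.1   30.2]
hnearP [433.6 -91.1  24.8] [1.1 1.1] jig [-108.7   47.4   24.8]
nosetip- [508.2  20.7  50.5] [1.1 1.1] jig [ 11.5 -12.8  50.5]
nosetip+ [478.4  21.8  45.2] [0. 0.] jig [ 8.8 16.9 45.2]
tray [637.00233373 298.14170204  45.        ] [453.00770189 560.21194189  45.        ]
small [653.55822126 -62.60373208  12.        ]
```

The two views agree to a few mm: the jig origin is at about (494,11), yaw is 82.9°, and the tail is at about (507,127,67). The holder's far edge is at jig x ≈ -30. First I turn the tool so that its x axis lies along the slide, and shut the fingers.

```bash
python3 -m pendant '[[[0,0,0,0,8.04],[0,0,0,0,8.04],[0,0,0,0,8.04],[0,0,0,0,8.04],[0,0,0,0,8.04],[0,0,0,0,8.04],[0,0,0,0,8.04],[0,0,0,0,8.04],[0,0,0,0,8.04],[0,0,0,0,8.04]]]'
cat >> h.py <<'E'
def st():
    o=sensors.observe(); R=o['tool_rot'];p=o['eef_pos']
    j=np.load('jig.npy'); c,s=np.cos(j[2]),np.sin(j[2]); d=p[:2]-j[:2]
    print('t',round(o['time'],2),'tcp',p.round(1),'jigxy',np.round([c*d[0]+s*d[1],-s*d[0]+c*d[1]],1),'yaw',round(np.degrees(np.arctan2(R[1,0],R[0,0])),2),'tilt',R[:2,2].round(4),'F',o['contact_force'].round(1),'w',round(o['width'],1))
def goto(x,y,z):
    o=sensors.observe(); j=np.load('jig.npy'); c,s=np.cos(j[2]),np.sin(j[2])
    P=np.array([j[0]+c*x-s*y,j[1]+s*x+c*y,z+73]); print('tool shift cm for tip at',(x,y,z),((P-o['eef_pos'])@o['tool_rot']/10).round(2))
E
python3 - <<'E'
from h import *
st(); goto(117,0,130)
E
```

```text
time: 1.1
eef_pos: [179.7, 598.4, 303.5]
tool_rot: [[0.13, 0.992, -0.0], [0.992, -0.13, -0.001], [-0.001, -0.0, -1.0]]
contact_force: [-0.3, 0.2, 0.0]
width: 0.2
t 1.1 tcp [179.7 598.4 303.5] jigxy [544.1 384.7] yaw 82.55 tilt [-0.0001 -0.0007] F [-0.3  0.2  0. ] w 0.2
tool shift cm for tip at (117, 0, 130) [-42.48  38.72  10.08]
```

```bash
python3 -m pendant '[[[0,-3.5,3.2,0,0],[0,-3.5,3.2,0,0],[0,-3.5,3.2,0,0],[0,-3.5,3.2,0,0],[0,-3.5,3.2,0,0],[0,-3.5,3.2,0,0],[0,-3.5,3.2,0,0],[0,-3.5,3.2,0,0],[0,-3.5,3.2,0,0],[0,-3.5,3.2,0,0]]]'
python3 -m pendant '[[[0,-3.5,3.2,2.5,0],[0,-3.5,3.2,2.5,0],[0,0,0,2.5,0],[0,0,0,2.5,0],[0,0,0,0,0]]]'
python3 - <<'E'
from h import *
st(); goto(117,0,80); c=cap('top','top1');c=cap('scene','scene1')
for n,a,b,x,y in(('top1',2,2,200,170),('scene1',2,2,200,130)):
    im=cv2.imread(f'pics/{n}.png'); cv2.imwrite(f'pics/{n}c.png',cv2.resize(im[y:y+120,x:x+160],None,fx=5,fy=5,interpolation=cv2.INTER_CUBIC))
E
```

```text
time: 2.1
eef_pos: [454.6, 209.8, 304.0]
tool_rot: [[0.124, 0.992, 0.0], [0.992, -0.124, 0.0], [0.0, -0.0, -1.0]]
contact_force: [1.1, 1.6, 0.8]
width: 0.1
time: 2.6
eef_pos: [503.8, 138.8, 204.6]
tool_rot: [[0.124, 0.992, -0.004], [0.992, -0.124, -0.002], [-0.003, -0.004, -1.0]]
contact_force: [-0.3, -0.1, -0.6]
width: -0.2
t 2.6 tcp [503.8 138.8 204.6] jigxy [128.1   6.2] yaw 82.85 tilt [-0.0044 -0.0024] F [-0.3 -0.1 -0.6] w -0.2
tool shift cm for tip at (117, 0, 80) [-1.1   0.64  5.16]
```

View pics/scene1c.png

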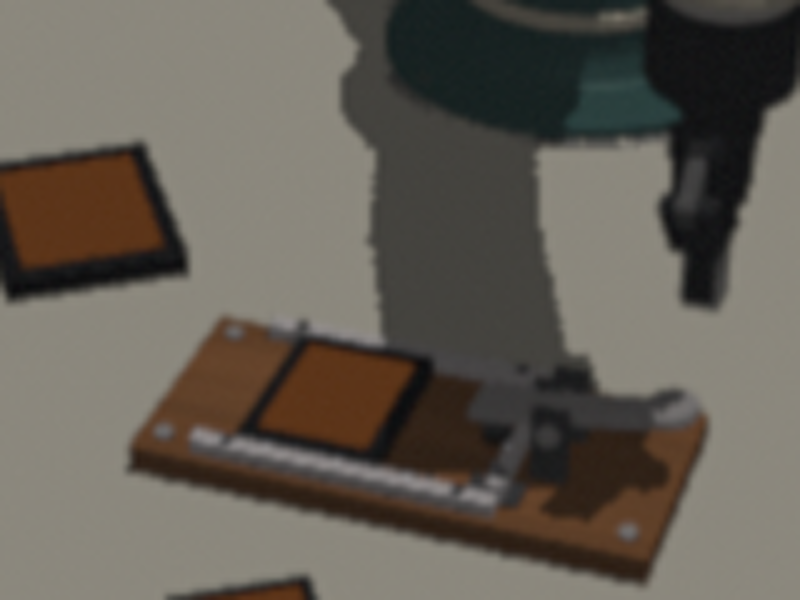

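View pics/top1c.png

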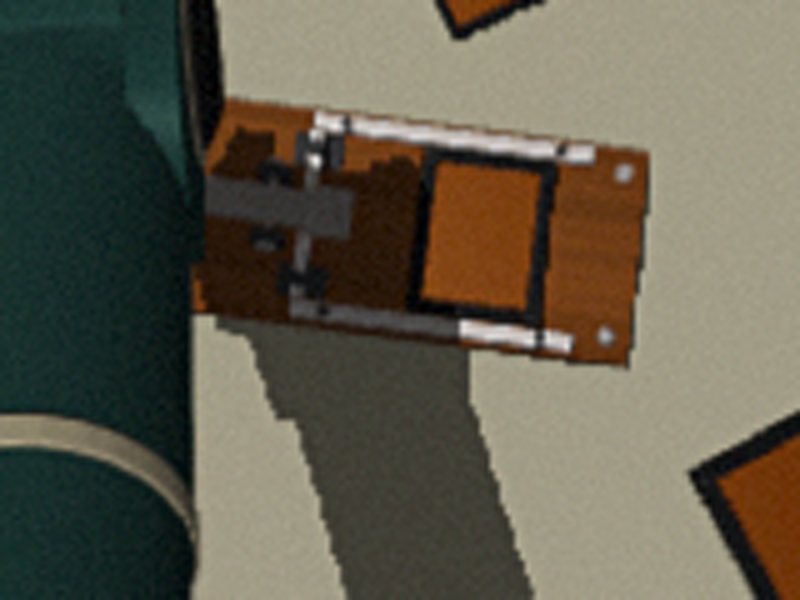

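The scene view shows the shut fingertips at crop (703,300), above and slightly beyond the tail disc at (678,405). In the top view the arm hides the tail. I'll line up and go down.

```bash
python3 -m pendant '[[[0,-0.55,0.3,1.5,0],[0,-0.55,0.3,1.5,0],[0,0,0,1.5,0],[0,0,0,0.4,0],[0,0,0,0,0]]]'
python3 - <<'E'
from h import *
st(); goto(117,0,70); c=cap('scene','scene2')
for n,x,y in(('scene2',220,130),):
    im=cv2.imread(f'pics/{n}.png'); cv2.imwrite(f'pics/{n}c.png',cv2.resize(im[y:y+120,x:x+160],None,fx=5,fy=5,interpolation=cv2.INTER_CUBIC))
E
```

```text
time: 3.2
eef_pos: [509.4, 127.7, 157.5]
tool_rot: [[0.124, 0.992, -0.001], [0.992, -0.124, -0.001], [-0.001, -0.001, -1.0]]
contact_force: [-0.7, -0.7, 0.3]
width: -0.4
t 3.2 tcp [509.4 127.7 157.5] jigxy [117.8  -0.7] yaw 82.87 tilt [-0.0013 -0.0007] F [-0.7 -0.7  0.3] w -0.4
tool shift cm for tip at (117, 0, 70) [-0.08 -0.07  1.45]
```

View pics/scene2c.png

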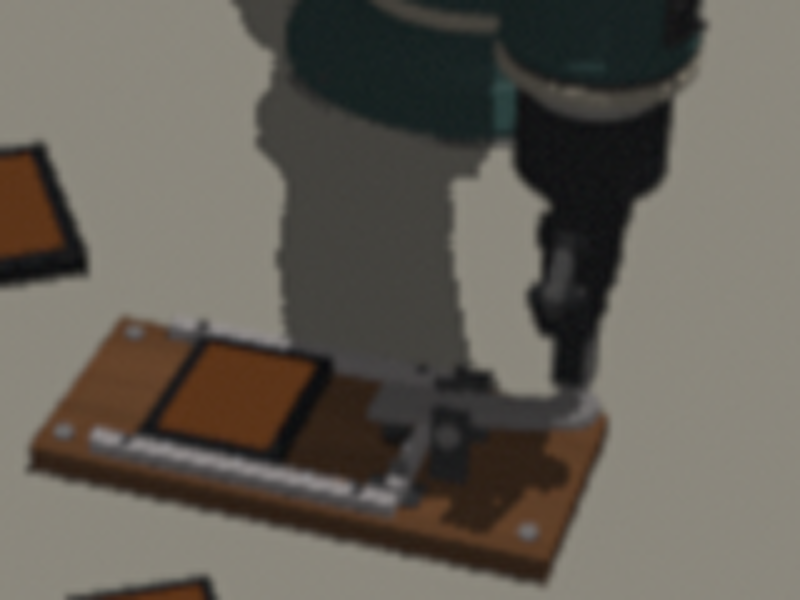

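The tip at crop (572,385) stands right over the tail disc. I'll press down slowly and watch the force.

```bash
python3 -m pendant '[[[0,0,0,0.6,0],[0,0,0,0.5,0],[0,0,0,0.4,0],[0,0,0,0.3,0],[0,0,0,0.3,0]]]'
python3 -m pendant '[[[0,0,0,0.3,0],[0,0,0,0.3,0],[0,0,0,0.3,0]]]'
python3 -m pendant '[[[0,0,0,0.3,0],[0,0,0,0.3,0]]]'
```

```text
time: 3.75
eef_pos: [509.8, 128.0, 137.2]
tool_rot: [[0.124, 0.992, 0.0], [0.992, -0.124, 0.0], [0.0, 0.0, -1.0]]
contact_force: [0.9, 2.3, 3.8]
width: -0.0
time: 4.05
eef_pos: [509.8, 128.0, 128.2]
tool_rot: [[0.124, 0.992, 0.0], [0.992, -0.124, 0.0], [0.0, 0.0, -1.0]]
contact_force: [0.2, 3.9, 3.6]
width: -0.1
time: 4.25
eef_pos: [509.8, 127.9, 122.1]
tool_rot: [[0.124, 0.992, 0.0], [0.992, -0.124, 0.0], [0.0, 0.0, -1.0]]
contact_force: [1.9, 3.3, 4.5]
width: 0.1
```

```bash
python3 -m pendant '[[[0,0,0,0.3,0],[0,0,0,0.3,0],[0,0,0,0.2,0]]]'
python3 -m pendant '[[[0,0,0,0.1,0]]]'
python3 -m pendant '[[[0,0,0,0.1,0]]]'
```

```text
time: 4.55
eef_pos: [509.7, 127.3, 113.9]
tool_rot: [[0.124, 0.992, -0.0], [0.992, -0.124, -0.001], [-0.001, -0.0, -1.0]]
contact_force: [0.9, -1.9, 5.1]
width: -0.0
time: 4.65
eef_pos: [509.6, 127.2, 113.0]
tool_rot: [[0.124, 0.992, -0.0], [0.992, -0.124, -0.001], [-0.001, -0.0, -1.0]]
contact_force: [0.2, -0.0, 4.3]
width: 0.1
time: 4.75
eef_pos: [509.6, 127.3, 112.2]
tool_rot: [[0.124, 0.992, -0.0], [0.992, -0.124, -0.0], [-0.001, -0.0, -1.0]]
contact_force: [-0.4, -2.5, 8.3]
width: 0.2
```

```bash
python3 -m pendant '[[[0,0,0,0.06,0]]]'
python3 -m pendant '[[[0,0,0,0.05,0]]]'
```

```text
time: 4.85
eef_pos: [509.7, 127.3, 111.9]
tool_rot: [[0.124, 0.992, 0.0], [0.992, -0.124, -0.0], [-0.0, 0.0, -1.0]]
contact_force: [-2.9, -3.1, 19.0]
width: -0.0
time: 4.95
eef_pos: [509.8, 127.3, 111.7]
tool_rot: [[0.124, 0.992, 0.0], [0.992, -0.124, -0.0], [-0.0, 0.0, -1.0]]
contact_force: [-5.9, -3.2, 24.8]
width: -0.0
```

Hard stop at TCP z ≈ 112. I ease back, hold, then lift and look.

```bash
python3 -m pendant '[[[0,0,0,-0.06,0],[0,0,0,0,0],[0,0,0,0,0],[0,0,0,0,0]]]'
python3 -m pendant '[[[0,0,0,-1,0],[0,0,0,-3,0],[0,0,0,-4,0],[0,0,0,-2,0]]]'
python3 - <<'E'
from h import *
st(); goto(-150,0,100); c=cap('scene','scene3')
for n,x,y in(('scene3',220,130),):
    im=cv2.imread(f'pics/{n}.png'); cv2.imwrite(f'pics/{n}c.png',cv2.resize(im[y:y+120,x:x+160],None,fx=5,fy=5,interpolation=cv2.INTER_CUBIC))
E
```

```text
time: 5.35
eef_pos: [509.7, 127.3, 112.1]
tool_rot: [[0.124, 0.992, 0.0], [0.992, -0.124, -0.0], [-0.0, 0.0, -1.0]]
contact_force: [-1.5, -2.6, 10.6]
width: -0.1
time: 5.75
eef_pos: [510.0, 127.7, 214.7]
tool_rot: [[0.124, 0.992, 0.002], [0.992, -0.124, 0.001], [0.001, 0.002, -1.0]]
contact_force: [0.3, -0.2, -0.1]
width: 0.1
t 5.75 tcp [510.  127.7 214.7] jigxy [117.8  -1.3] yaw 82.86 tilt [0.0017 0.0007] F [ 0.3 -0.2 -0.1] w 0.1
tool shift cm for tip at (-150, 0, 100) [-26.79  -0.13   4.14]
```

View pics/scene3c.png

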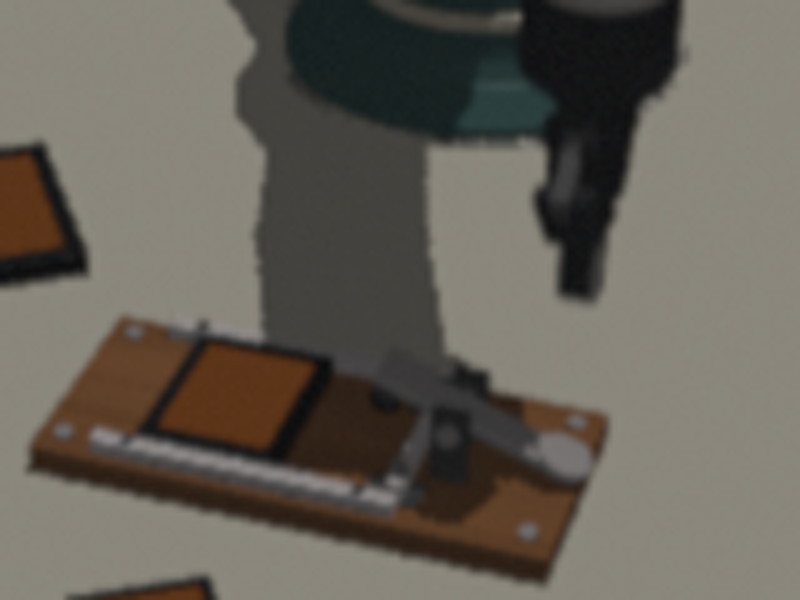

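The rocker is fully tipped: nose up at crop (405,365), tail down at (560,455). Now I travel at height to behind the holder.

```bash
python3 -m pendant '[[[0,-3,0,0,0],[0,-4,0,0,0],[0,-4,0,0,0],[0,-4,0,0,0],[0,-4,0,0,0],[0,-4,0,0,0],[0,-2.5,-0.1,1.4,0],[0,-1.2,0,2,0],[0,0,0,2,0],[0,0,0,0,0]]]'
python3 - <<'E'
from h import *
st(); goto(-150,0,40); c=cap('scene','scene4');cap('top','top4')
for n,x,y in(('scene4',190,130),('top4',230,150)):
    im=cv2.imread(f'pics/{n}.png'); cv2.imwrite(f'pics/{n}c.png',cv2.resize(im[y:y+120,x:x+160],None,fx=5,fy=5,interpolation=cv2.INTER_CUBIC))
E
```

```text
time: 6.8
eef_pos: [474.3, -137.1, 156.1]
tool_rot: [[0.125, 0.992, -0.004], [0.992, -0.125, 0.0], [-0.0, -0.004, -1.0]]
contact_force: [-0.3, -0.1, 0.7]
width: 0.2
t 6.8 tcp [ 474.3 -137.1  156.1] jigxy [-149.3    1.3] yaw 82.83 tilt [-0.0037  0.0003] F [-0.3 -0.1  0.7] w 0.2
tool shift cm for tip at (-150, 0, 40) [-0.07  0.15  4.31]
```

View pics/scene4c.png

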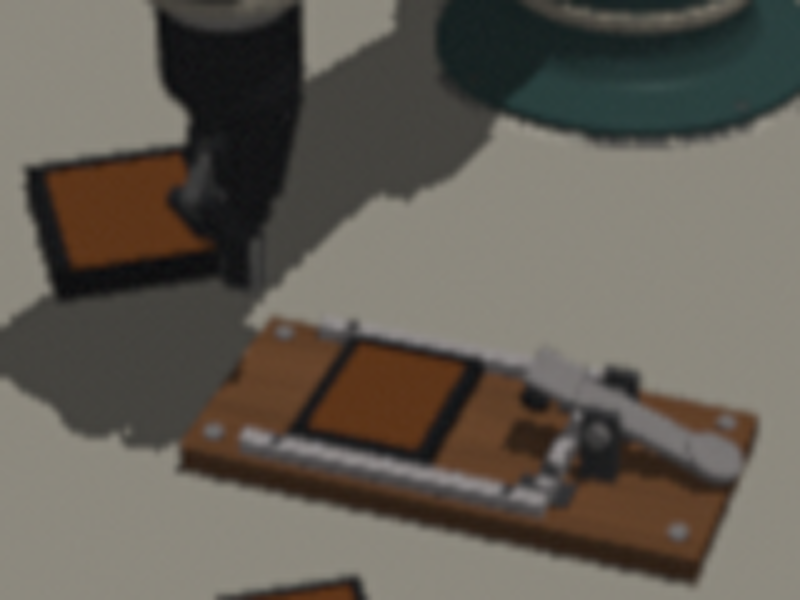

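View pics/top4c.png

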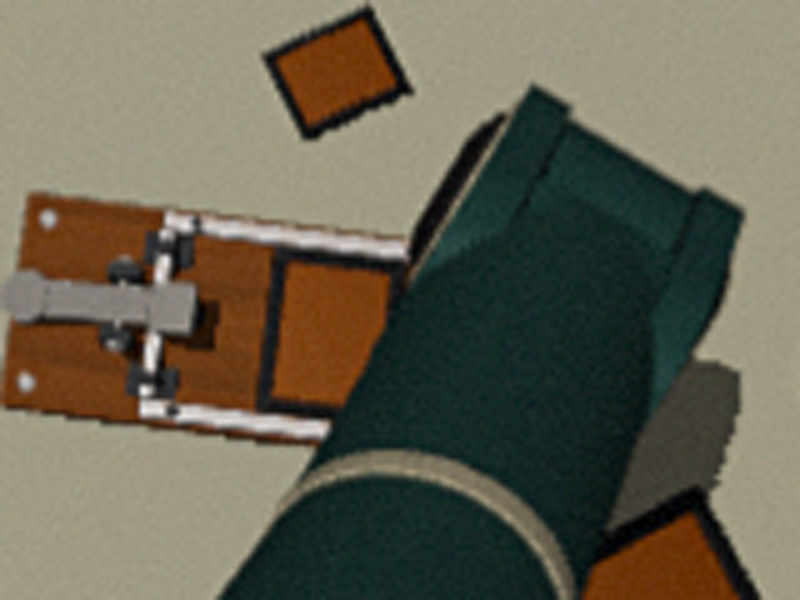

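The fingers hang above the bed's free end at scene crop (240,285), behind the holder. I lower to tip z ≈ 26, above the bed at 20 and below the holder's top at 32.

```bash
python3 -m pendant '[[[0,0,0.13,2,0],[0,0,0,1.5,0],[0,0,0,1,0],[0,0,0,0.7,0],[0,0,0,0.3,0],[0,0,0,0.2,0],[0,0,0,0,0]]]'
python3 - <<'E'
from h import *
st(); c=cap('scene','scene5')
for n,x,y in(('scene5',190,150),):
    im=cv2.imread(f'pics/{n}.png'); cv2.imwrite(f'pics/{n}c.png',cv2.resize(im[y:y+120,x:x+160],None,fx=5,fy=5,interpolation=cv2.INTER_CUBIC))
E
```

```text
time: 7.6
eef_pos: [477.0, -137.3, 100.9]
tool_rot: [[0.124, 0.992, 0.0], [0.992, -0.124, -0.0], [-0.0, 0.0, -1.0]]
contact_force: [0.4, 0.8, 0.2]
width: 0.1
t 7.6 tcp [ 477.  -137.3  100.9] jigxy [-149.1   -1.3] yaw 82.88 tilt [ 0.0002 -0.0001] F [0.4 0.8 0.2] w 0.1
```

View pics/scene5c.png

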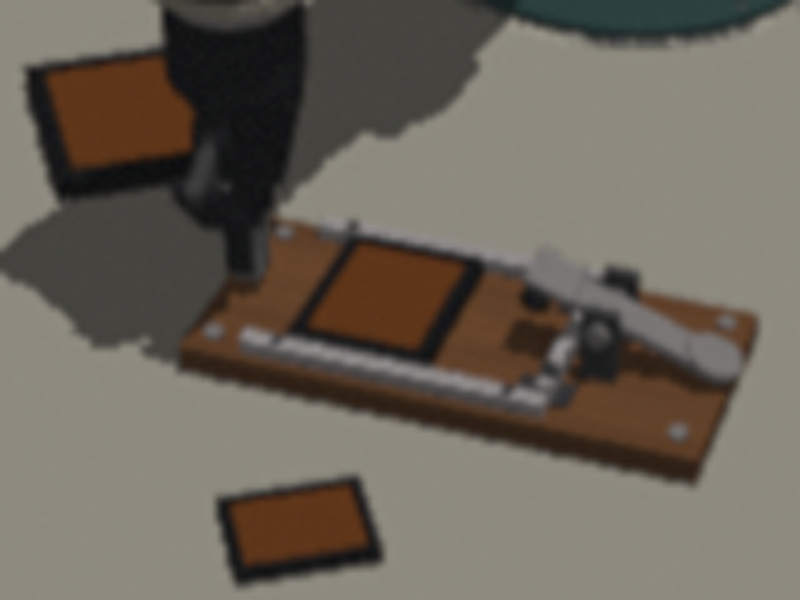

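The tip at crop (245,275) is just over the bed behind the holder. I'll go 3 mm lower and advance.

```bash
python3 -m pendant '[[[0,0,0,0.2,0],[0,0,-0.07,0.1,0],[0,0.8,0,0,0],[0,0.6,0,0,0],[0,0.4,0,0,0]]]'
python3 -m pendant '[[[0,0.3,0,0,0],[0,0.3,0,0,0]]]'
python3 -m pendant '[[[0,0.3,0,0,0],[0,0.3,0,0,0]]]'
python3 -m pendant '[[[0,0.3,0,0,0],[0,0.3,0,0,0]]]'
```

```text
time: 8.15
eef_pos: [478.6, -118.2, 97.8]
tool_rot: [[0.123, 0.992, 0.0], [0.992, -0.123, 0.0], [0.0, -0.0, -1.0]]
contact_force: [1.0, 0.2, 0.0]
width: -0.2
time: 8.35
eef_pos: [479.2, -113.0, 97.8]
tool_rot: [[0.124, 0.992, 0.0], [0.992, -0.124, -0.0], [-0.0, 0.0, -1.0]]
contact_force: [0.2, 0.1, -0.4]
width: 0.2
time: 8.55
eef_pos: [479.9, -107.2, 97.8]
tool_rot: [[0.124, 0.992, 0.0], [0.992, -0.124, -0.0], [-0.0, 0.0, -1.0]]
contact_force: [-0.1, -0.1, 0.7]
width: 0.4
time: 8.75
eef_pos: [480.7, -101.4, 97.8]
tool_rot: [[0.124, 0.992, 0.0], [0.992, -0.124, -0.0], [-0.0, 0.0, -1.0]]
contact_force: [-0.8, -2.5, 0.4]
width: 0.2
```

Contact (-2.5 N) at tool x ≈ -113. I push on in 4 mm steps; home is expected about 46–58 mm further.

```bash
python3 -m pendant '[[[0,0.3,0,0,0],[0,0.3,0,0,0],[0,0.3,0,0,0]]]'
python3 -m pendant '[[[0,0.4,0,0,0],[0,0.4,0,0,0],[0,0.4,0,0,0]]]'
python3 -m pendant '[[[0,0.4,0,0,0],[0,0.4,0,0,0]]]'
python3 - <<'E'
from h import *
st()
E
```

```text
time: 9.05
eef_pos: [481.8, -92.3, 97.8]
tool_rot: [[0.124, 0.992, 0.0], [0.992, -0.124, -0.0], [-0.0, 0.0, -1.0]]
contact_force: [0.2, -2.4, 0.7]
width: 0.1
time: 9.35
eef_pos: [483.3, -80.2, 97.8]
tool_rot: [[0.124, 0.992, 0.0], [0.992, -0.124, -0.0], [-0.0, 0.0, -1.0]]
contact_force: [0.2, -3.4, 0.5]
width: 0.1
time: 9.55
eef_pos: [484.3, -72.3, 97.8]
tool_rot: [[0.124, 0.992, 0.0], [0.992, -0.124, -0.0], [-0.0, 0.0, -1.0]]
contact_force: [-0.1, -2.4, 1.1]
width: 0.3
t 9.55 tcp [484.3 -72.3  97.8] jigxy [-83.8  -0.6] yaw 82.88 tilt [ 0.     -0.0001] F [-0.1 -2.4  1.1] w 0.3
```

```bash
python3 -m pendant '[[[0,0.3,0,0,0],[0,0.3,0,0,0],[0,0.2,0,0,0]]]'
python3 -m pendant '[[[0,0.2,0,0,0],[0,0.2,0,0,0]]]'
python3 -m pendant '[[[0,0.15,0,0,0],[0,0.15,0,0,0]]]'
python3 - <<'E'
from h import *
st(); c=cap('scene','scene6')
for n,x,y in(('scene6',190,150),):
    im=cv2.imread(f'pics/{n}.png'); cv2.imwrite(f'pics/{n}c.png',cv2.resize(im[y:y+120,x:x+160],None,fx=5,fy=5,interpolation=cv2.INTER_CUBIC))
E
```

```text
time: 9.85
eef_pos: [485.3, -64.4, 97.8]
tool_rot: [[0.124, 0.992, 0.0], [0.992, -0.124, -0.0], [-0.0, 0.0, -1.0]]
contact_force: [0.2, -3.4, 0.8]
width: -0.4
time: 10.05
eef_pos: [485.7, -60.7, 97.8]
tool_rot: [[0.124, 0.992, -0.0], [0.992, -0.124, -0.0], [-0.0, -0.0, -1.0]]
contact_force: [-0.1, -2.6, 1.2]
width: -0.1
time: 10.25
eef_pos: [486.1, -57.7, 97.8]
tool_rot: [[0.124, 0.992, 0.0], [0.992, -0.124, -0.0], [-0.0, 0.0, -1.0]]
contact_force: [-0.7, -2.9, 0.5]
width: -0.2
t 10.25 tcp [486.1 -57.7  97.8] jigxy [-69.   -0.6] yaw 82.88 tilt [ 0.     -0.0001] F [-0.7 -2.9  0.5] w -0.2
```

View pics/scene6c.png

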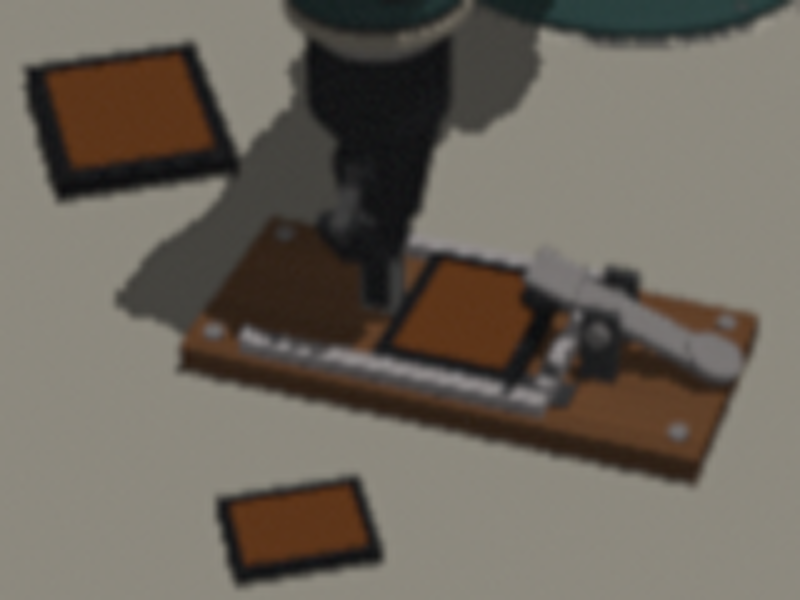

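The holder (crop 470,315) is square and sliding under the raised nose, with a gap of about 1 cm to the stop. I continue in fine steps.

```bash
for i in 1; do python3 -m pendant '[[[0,0.15,0,0,0],[0,0.15,0,0,0]]]'; done
python3 -m pendant '[[[0,0.15,0,0,0]]]'
python3 -m pendant '[[[0,0.15,0,0,0]]]'
python3 -m pendant '[[[0,0.1,0,0,0]]]'
python3 -m pendant '[[[0,0.1,0,0,0]]]'
```

```text
time: 10.5
eef_pos: [486.5, -54.7, 97.8]
tool_rot: [[0.124, 0.992, 0.0], [0.992, -0.124, -0.0], [-0.0, 0.0, -1.0]]
contact_force: [-0.3, -2.4, 0.9]
width: -0.2
time: 10.6
eef_pos: [486.7, -53.2, 97.8]
tool_rot: [[0.124, 0.992, 0.0], [0.992, -0.124, -0.0], [-0.0, 0.0, -1.0]]
contact_force: [-0.0, -2.8, -0.2]
width: 0.0
time: 10.7
eef_pos: [486.9, -51.7, 97.8]
tool_rot: [[0.124, 0.992, 0.0], [0.992, -0.124, -0.0], [-0.0, 0.0, -1.0]]
contact_force: [-0.1, -2.4, 0.1]
width: 0.2
time: 10.8
eef_pos: [487.0, -50.7, 97.8]
tool_rot: [[0.124, 0.992, -0.0], [0.992, -0.124, -0.0], [-0.0, -0.0, -1.0]]
contact_force: [-0.3, -2.6, 1.1]
width: -0.2
time: 10.9
eef_pos: [487.1, -49.7, 97.8]
tool_rot: [[0.124, 0.992, -0.0], [0.992, -0.124, -0.0], [-0.0, -0.0, -1.0]]
contact_force: [-0.4, -2.7, 0.6]
width: 0.0
```

```bash
python3 -m pendant '[[[0,0.1,0,0,0]]]'
python3 -m pendant '[[[0,0.1,0,0,0]]]'
python3 -m pendant '[[[0,0.1,0,0,0]]]'
python3 -m pendant '[[[0,0.1,0,0,0]]]'
python3 -m pendant '[[[0,0.1,0,0,0]]]' | grep -v tool_rot
```

```text
time: 11.0
eef_pos: [487.2, -48.8, 97.8]
tool_rot: [[0.124, 0.992, 0.0], [0.992, -0.124, -0.0], [-0.0, 0.0, -1.0]]
contact_force: [-0.7, -2.9, 0.5]
width: 0.2
time: 11.1
eef_pos: [487.3, -47.8, 97.8]
tool_rot: [[0.124, 0.992, -0.0], [0.992, -0.124, -0.0], [-0.0, 0.0, -1.0]]
contact_force: [-0.7, -3.6, 0.1]
width: -0.3
time: 11.2
eef_pos: [487.5, -46.8, 97.8]
tool_rot: [[0.124, 0.992, 0.0], [0.992, -0.124, -0.0], [-0.0, 0.0, -1.0]]
contact_force: [-1.4, -3.2, 0.9]
width: -0.4
time: 11.3
eef_pos: [487.6, -46.0, 97.8]
tool_rot: [[0.124, 0.992, 0.0], [0.992, -0.124, -0.0], [-0.0, 0.0, -1.0]]
contact_force: [-1.6, -10.6, 1.8]
width: 0.1
time: 11.4
eef_pos: [487.5, -45.9, 97.8]
contact_force: [-2.5, -14.9, 0.7]
width: -0.1
```

Firm stop at about 15 N, up from 3 N sliding; the stop face comes out at about jig x 34, within its 24–36 range. I hold for 0.4 s, then back straight off and look.

```bash
python3 -m pendant '[[[0,0,0,0,0],[0,0,0,0,0],[0,0,0,0,0],[0,0,0,0,0]]]' | grep -v tool_rot
python3 -m pendant '[[[0,-0.05,0,0,0],[0,-0.1,0,0,0],[0,-0.6,0,0,0],[0,-1.5,0,0,0],[0,-1,0,-2,0],[0,0,0,-5,0],[0,0,0,-4,0],[0,0,0,0,0]]]' | grep -v tool_rot
python3 - <<'E'
from h import *
st(); c=cap('scene','scene7')
goto(27,0,95)
for n,x,y in(('scene7',190,150),):
    im=cv2.imread(f'pics/{n}.png'); cv2.imwrite(f'pics/{n}c.png',cv2.resize(im[y:y+120,x:x+160],None,fx=5,fy=5,interpolation=cv2.INTER_CUBIC))
E
```

```text
time: 11.8
eef_pos: [487.5, -46.0, 97.8]
contact_force: [-0.8, -11.0, 0.4]
width: -0.1
time: 12.6
eef_pos: [485.4, -77.6, 212.1]
contact_force: [-0.5, 0.4, -0.9]
width: -0.4
t 12.6 tcp [485.4 -77.6 212.1] jigxy [-88.9  -2.3] yaw 82.87 tilt [0.0066 0.0008] F [-0.5  0.4 -0.9] w -0.4
tool shift cm for tip at (27, 0, 95) [11.54 -0.16  4.2 ]
```

View pics/scene7c.png

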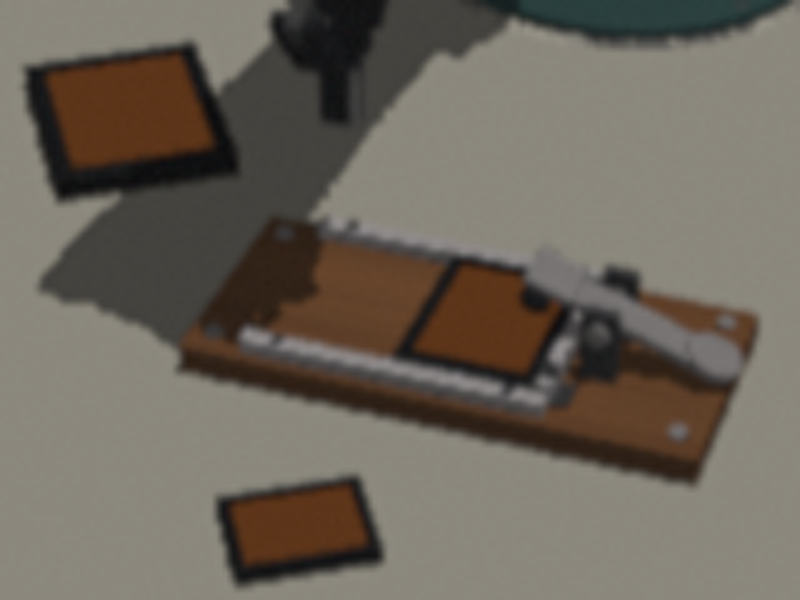

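The holder is home at crop (485,320), square, with the nose still up at (550,270). I move over the nose pad.

```bash
python3 -m pendant '[[[0,3,0,0,0],[0,4,0,0,0],[0,3,0,0,0],[0,1.3,0,2,0],[0,0,0,2,0],[0,0,0,0,0]]]' | grep -v tool_rot
python3 - <<'E'
from h import *
st(); c=cap('scene','scene8')
goto(25,0,75)
for n,x,y in(('scene8',210,120),):
    im=cv2.imread(f'pics/{n}.png'); cv2.imwrite(f'pics/{n}c.png',cv2.resize(im[y:y+120,x:x+160],None,fx=5,fy=5,interpolation=cv2.INTER_CUBIC))
E
```

```text
time: 13.25
eef_pos: [496.2, 35.2, 165.1]
contact_force: [0.0, -0.2, 0.4]
width: -0.1
t 13.25 tcp [496.2  35.2 165.1] jigxy [24.4  0.9] yaw 82.94 tilt [-0.0047 -0.0013] F [ 0.  -0.2  0.4] w -0.1
tool shift cm for tip at (25, 0, 75) [0.11 0.03 1.85]
```

View pics/scene8c.png

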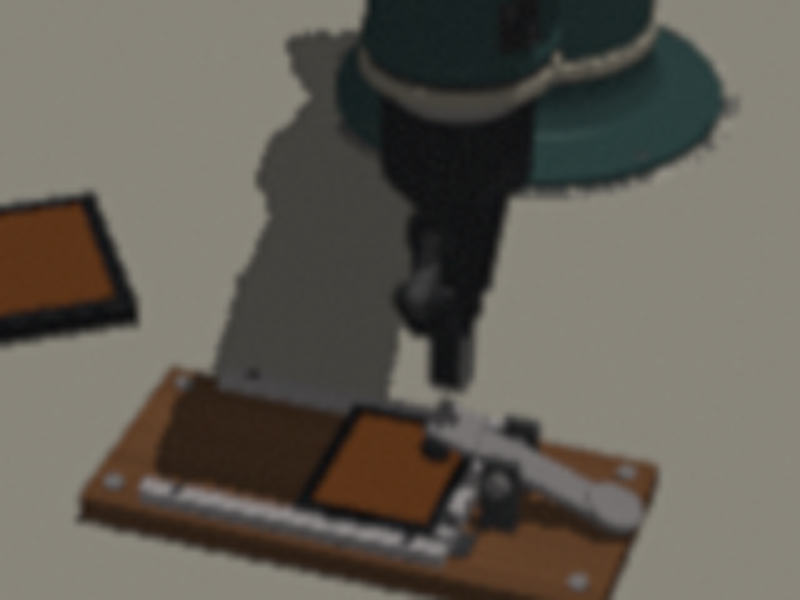

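The tip at crop (450,385) is above the nose pad at (460,425). I press down slowly.

```bash
python3 -m pendant '[[[0,0,0,0.5,0],[0,0,0,0.5,0],[0,0,0,0.3,0],[0,0,0,0.3,0]]]' | grep -v tool_rot
python3 -m pendant '[[[0,0,0,0.3,0],[0,0,0,0.3,0]]]' | grep -v tool_rot
python3 -m pendant '[[[0,0,0,0.3,0],[0,0,0,0.3,0]]]' | grep -v tool_rot
python3 -m pendant '[[[0,0,0,0.2,0],[0,0,0,0.2,0]]]' | grep -v tool_rot
python3 -m pendant '[[[0,0,0,0.1,0],[0,0,0,0.1,0]]]' | grep -v tool_rot
```

```text
time: 13.7
eef_pos: [497.8, 34.9, 151.8]
contact_force: [0.0, -0.0, 0.6]
width: 0.3
time: 13.9
eef_pos: [497.8, 35.0, 145.7]
contact_force: [0.3, -3.3, 6.8]
width: -0.5
time: 14.1
eef_pos: [498.0, 34.7, 139.8]
contact_force: [-0.5, -3.3, 5.5]
width: 0.1
time: 14.3
eef_pos: [498.0, 34.5, 135.9]
contact_force: [-0.8, -3.7, 6.6]
width: -0.3
time: 14.5
eef_pos: [497.9, 34.5, 133.9]
contact_force: [-0.0, -3.9, 4.8]
width: 0.1
```

```bash
python3 -m pendant '[[[0,0,0,0.1,0],[0,0,0,0.1,0]]]' | grep -v tool_rot
python3 -m pendant '[[[0,0,0,0.1,0]]]' | grep -v tool_rot
python3 -m pendant '[[[0,0,0,0.1,0]]]' | grep -v tool_rot
python3 -m pendant '[[[0,0,0,0.05,0]]]' | grep -v tool_rot
```

```text
time: 14.7
eef_pos: [498.0, 34.4, 131.9]
contact_force: [-0.5, -4.7, 5.6]
width: 0.2
time: 14.8
eef_pos: [497.9, 34.4, 130.9]
contact_force: [-1.4, -4.3, 6.5]
width: 0.1
time: 14.9
eef_pos: [498.0, 34.3, 130.0]
contact_force: [-2.3, -5.6, 13.3]
width: 0.1
time: 15.0
eef_pos: [498.0, 34.3, 129.6]
contact_force: [-3.4, -5.4, 14.2]
width: -0.2
```

```bash
python3 -m pendant '[[[0,0,0,0,0],[0,0,0,0,0]]]' | grep -v tool_rot
python3 -m pendant '[[[0,0,0,0.05,0]]]' | grep -v tool_rot
python3 -m pendant '[[[0,0,0,0.05,0]]]' | grep -v tool_rot
```

```text
time: 15.2
eef_pos: [498.0, 34.2, 129.6]
contact_force: [-2.5, -4.9, 11.5]
width: -0.7
time: 15.3
eef_pos: [498.0, 34.2, 129.3]
contact_force: [-4.1, -6.6, 16.5]
width: -0.1
time: 15.4
eef_pos: [498.0, 34.1, 128.8]
contact_force: [-5.3, -6.3, 19.5]
width: -0.3
```

The force rises once level because contact shifts to the pad's hinge-side edge (lever about 23 mm). 19.5 N there means about 6 N on the foot, so it's squeezed enough. I'll hold briefly, lift off and look.

```bash
python3 -m pendant '[[[0,0,0,0,0],[0,0,0,0,0]]]' | grep -v tool_rot
python3 -m pendant '[[[0,0,0,-0.05,0],[0,0,0,-0.1,0],[0,0,0,-0.1,0],[0,0,0,-0.2,0],[0,0,0,-1,0],[0,0,0,-3,0],[0,0,0,-4,0],[0,0,0,-4,0]]]' | grep -v tool_rot
python3 -m pendant '[[[0,-3,0,0,0],[0,-5,0,0,0],[0,-5,0,0,0],[0,-5,0,0,0],[0,-5,0,0,0],[0,-3,0,0,0],[0,0,0,0,0]]]' | grep -v tool_rot
python3 - <<'E'
from h import *
st(); c=cap('scene','scene9');cap('top','top9')
for n,x,y in(('scene9',210,170),('top9',210,160)):
    im=cv2.imread(f'pics/{n}.png'); cv2.imwrite(f'pics/{n}c.png',cv2.resize(im[y:y+96,x:x+128],None,fx=6,fy=6,interpolation=cv2.INTER_CUBIC))
E
```

```text
time: 15.6
eef_pos: [498.0, 34.1, 128.9]
contact_force: [-4.5, -5.6, 17.1]
width: -0.1
time: 16.4
eef_pos: [497.3, 34.7, 254.6]
contact_force: [0.4, 1.2, 0.3]
width: 0.3
time: 17.1
eef_pos: [464.1, -227.2, 253.7]
contact_force: [0.2, 1.0, -0.3]
width: -0.1
t 17.1 tcp [ 464.1 -227.2  253.7] jigxy [-240.     0.3] yaw 82.54 tilt [ 0.0005 -0.0017] F [ 0.2  1.  -0.3] w -0.1
```

View pics/scene9c.png

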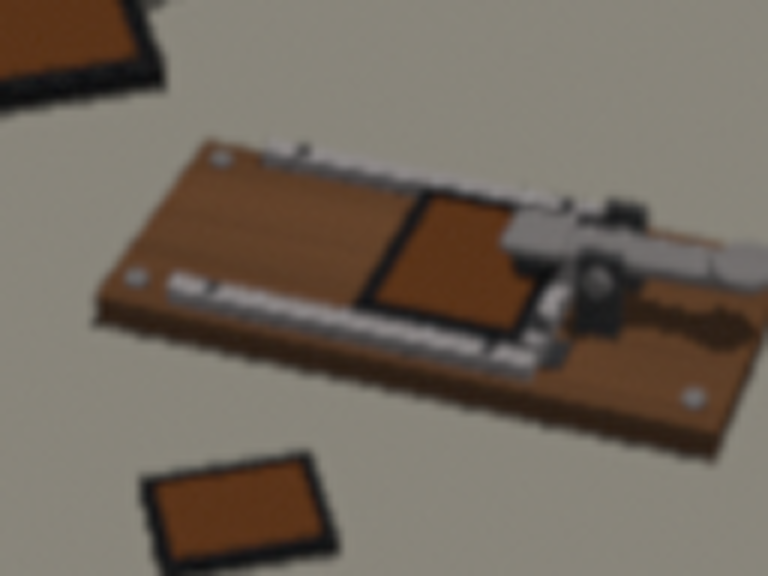

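View pics/top9c.png

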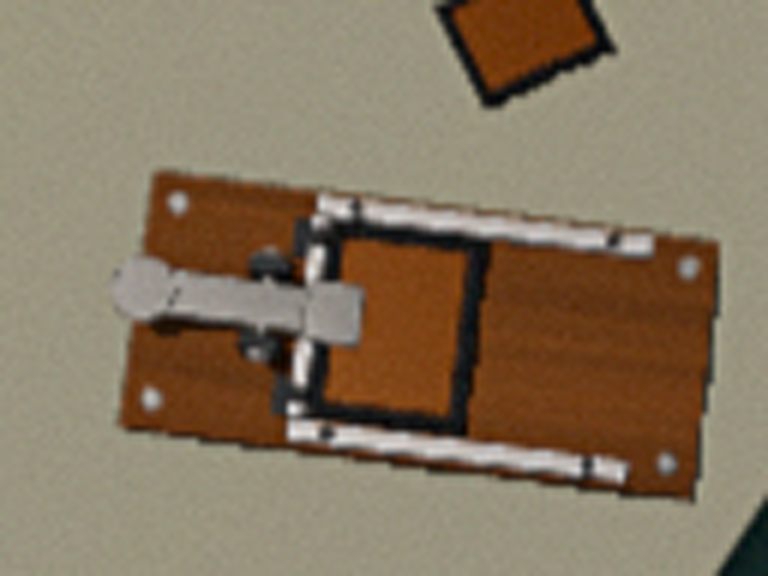

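The rocker is about level with its foot on the holder (scene crop 535,240), and the holder is square against the stop bar (top crop 310,330). To check that it hasn't sprung back, I'll feel for its near edge again; firm contact was at TCP y ≈ -46 when home.

```bash
python3 -m pendant '[[[0,4,0,0,0],[0,4,0,0,0],[0,4,0,0,0],[0,2.5,0,1,0],[0,1,0,4,0],[0,0,0,4,0],[0,0,0,3,0],[0,0,0,2,0],[0,0,0,0,0]]]' | grep -v tool_rot
python3 - <<'E'
from h import *
st(); goto(-66,0,25)
E
```

```text
time: 18.1
eef_pos: [483.6, -67.8, 111.1]
contact_force: [-0.1, 0.5, 0.5]
width: -0.5
t 18.1 tcp [483.6 -67.8 111.1] jigxy [-79.4   0.7] yaw 82.98 tilt [-0.0038  0.0001] F [-0.1  0.5  0.5] w -0.5
tool shift cm for tip at (-66, 0, 25) [1.34 0.07 1.31]
```

```bash
python3 -m pendant '[[[0,0,0,0.7,0],[0,0,0,0.5,0],[0,0,0,0,0]]]' | grep -v tool_rot
python3 -m pendant '[[[0,0.6,0,0,0],[0,0.4,0,0,0],[0,0.2,0,0,0],[0,0,0,0,0]]]' | grep -v tool_rot
```

```text
time: 18.4
eef_pos: [484.9, -68.8, 101.1]
contact_force: [-0.1, 0.5, -0.2]
width: 0.1
time: 18.8
eef_pos: [486.3, -56.8, 100.9]
contact_force: [-0.1, -0.5, -0.2]
width: 0.1
```

```bash
python3 -m pendant '[[[0,0.2,0,0.3,0],[0,0.3,0,0,0],[0,0.2,0,0,0]]]' | grep -v tool_rot
python3 -m pendant '[[[0,0.1,0,0,0]]]' | grep -v tool_rot
python3 -m pendant '[[[0,0.1,0,0,0]]]' | grep -v tool_rot
python3 -m pendant '[[[0,0.05,0,0,0]]]' | grep -v tool_rot
python3 -m pendant '[[[0,0.05,0,0,0]]]' | grep -v tool_rot
```

```text
time: 19.1
eef_pos: [487.0, -50.1, 97.7]
contact_force: [0.5, -0.0, 0.7]
width: 0.1
time: 19.2
eef_pos: [487.2, -49.1, 97.7]
contact_force: [0.5, -0.7, 0.4]
width: -0.2
time: 19.3
eef_pos: [487.3, -48.3, 97.8]
contact_force: [-0.6, -1.0, 0.3]
width: 0.4
time: 19.4
eef_pos: [487.4, -47.8, 97.8]
contact_force: [0.1, 0.8, 0.3]
width: 0.1
time: 19.5
eef_pos: [487.4, -47.4, 97.8]
contact_force: [-0.9, -0.5, 0.2]
width: -0.3
```

```bash
python3 -m pendant '[[[0,0.05,0,0,0]]]' | grep -v tool_rot
python3 -m pendant '[[[0,0.05,0,0,0]]]' | grep -v tool_rot
python3 -m pendant '[[[0,0.05,0,0,0]]]' | grep -v tool_rot
```

```text
time: 19.6
eef_pos: [487.5, -46.8, 97.8]
contact_force: [0.2, -0.3, -0.1]
width: 0.1
time: 19.7
eef_pos: [487.5, -46.4, 97.8]
contact_force: [-0.4, -0.5, 0.2]
width: 0.2
time: 19.8
eef_pos: [487.6, -46.2, 97.8]
contact_force: [-1.1, -4.5, 0.5]
width: -0.2
```

Contact only begins again at y ≈ -46.3, so the holder has not moved from home. I back off clear and hand in.

```bash
python3 -m pendant '[[[0,-0.1,0,0,0],[0,-1,0,0,0],[0,-2,0,0,0],[0,0,0,-3,0],[0,0,0,-5,0],[0,0,0,-4,0],[0,-3,0,0,0],[0,-4,0,0,0],[0,-3,0,0,0],[0,0,0,0,0]]]' | grep -v tool_rot
python3 - <<'E'
from h import *
st(); cap('scene','scene10');cap('top','top10')
a=cv2.imread('pics/scene10.png')[170:266,210:338];b=cv2.imread('pics/top10.png')[160:256,210:338]
cv2.imwrite('pics/c10.png',cv2.resize(np.hstack([a,b]),None,fx=3.1,fy=3.1,interpolation=cv2.INTER_CUBIC))
E
```

```text
time: 20.8
eef_pos: [470.1, -180.3, 218.2]
contact_force: [-0.1, 0.4, 0.1]
width: 0.0
t 20.8 tcp [ 470.1 -180.3  218.2] jigxy [-192.7    0.2] yaw 82.57 tilt [ 0.0006 -0.0014] F [-0.1  0.4  0.1] w 0.0
```

View pics/c10.png

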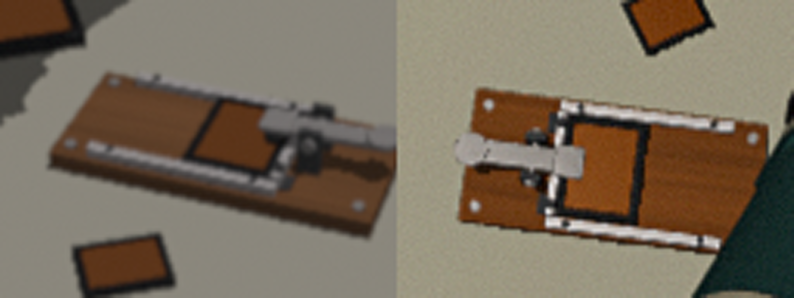

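The picture shows the holder still home and square (right view 605,170), with the nose down on it (570,160) and the arm clear.

```bash
python3 -c "
from workcell import manip
print(manip.job_done())"
```

```text
the job is handed in; nothing more can be done
None
```

I tipped the rocker fully up, pushed the holder home, clamped it with the nose and handed the job in at about 21 s. No verdict was reported.

- **Rocker:** I pressed the tail onto its hard stop; the vertical force briefly read 24.8 N, about 26 N with the sideways part. A picture afterwards showed the nose fully up.
- **Holder:** I pushed the middle-sized holder home. The force rose from about 3 N sliding to 15 N at the end stop, which puts the stop face near jig x = 34 mm, inside its 24–36 mm range.
- **Clamp:** I pressed the nose with 19.5 N and let go. That is above the 12–15 N suggested because the fingers bore on the pad's hinge-side edge.
- **Last checks:** Touching the holder's near edge again met contact within about 0.3 mm of the home position. The final pictures show it square against the stop with the nose down on it and the arm clear. I never went near the tray, bottle or beaker.
- **Not measured:** The foot's clamping force is only inferred from the pressing force and geometry: about 6 N while pressed, and up to about 5 N once let go.
- **Disagreement:** The two cameras differed by about 4–9 mm on the jig's corners at bed height, more than the 2 mm calibration. I used a joint fit of both views and found the contacts by feel.

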